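# Bring the reading head over a soil jar

## Task

On the jar reading station, slide the window sash up all the way by its yellow handle and leave it up. Then pinch the black grip of the telescoping arm so that its red lock button is squeezed, draw the arm out under the sash until the red pointer stands level with the orange index on the scale, and finish there still holding the grip with the button squeezed in. Do not shift the index, and leave the jars, cup, lid and marker pen where they are.

Things in the scene. Friction and masses are not known exactly. Their poses are not given: they have to be found in the camera images.
- station: jar reading station, fixed: grey base plate 210 x 620 x 12 mm, y -285 to 335 mm; origin on the table, z up. The telescoping arm slides along +y, axis 120 mm up at x = 0, out of a fixed blue tube that ends at y = -95 mm. A clear box (top 179 mm up) spans y 190 to 330 mm; the sash closes its window at y = 190 mm between posts 200 mm tall at x = -96 and +96 mm.
- sash (a joint): height of the sash in m: 0 closed, 0.09 fully up. It takes about 8 N to lift and stays where it is left. While it is down the reading head at the arm's end runs against it after about 25 mm of travel.
- sash_handle (a point): centre of the sash's yellow handle on the sash's top edge, at station x = 0: a bar 70 mm along station x, 14 mm thick along y, 30 mm tall, with a 20 mm wide, 5 mm thick lip on top (ends 20 mm above this point). 217 mm above the table when closed; free on both sides and above. Axes as the station's.
- grip: black grip on the sliding tube (station x = 0), 30 mm along x, 26 mm along y, 48 mm tall; axes as the station's. Origin at its middle, 178 mm above the table, half-way between the pinched faces (16 mm to each side) when the button is in. Red lock button on its +x face. Pinch both from above, jaws along station x, keep squeezing, pull along +y. The index's top is 39 mm below the origin.
- lock (a joint): travel of the red lock button in m: 0 out, 0.006 squeezed fully in (towards station -x). Spring: 2.7 N to start, 8 N fully in. Squeezed 4 mm or more it frees the arm; otherwise a pawl locks the arm in 10 mm notches. It is 20 mm along y and 34 mm tall, centred on the grip's height, and stands 22 mm out from the grip's origin when out, 16 mm when in.
- index (a joint): position of the orange index along the scale in m, growing to station +y; it is clamped there and is not to be moved.
- mark (a point): the orange index clip (20 x 6 x 10 mm) on the white scale rail: this point is the middle, along y, of its side that faces the arm, 133 mm above the table. Its axes are the station's.
- pointer (a point): tip of the red pointer (3 mm wide along y) on the sliding tube, 65 mm ahead (+y) of the grip, 133 mm above the table; it travels with the grip. Its axes are the station's. The arm starts fully in (travel 150 mm; a return spring of 1.4 to 3.3 N pulls it in), the pointer 60 to 120 mm short of the mark, measured along station y.
- jar_in: small sealed clip-top jar of settled soil with a glass lid and orange gasket, 76 mm diameter, 80 mm tall, standing inside the station's clear box; bystander; origin at the centre of its underside
- jar_green: sealed jar of settled soil with a green lid, 80 mm diameter, 130 mm tall, on the table; bystander; origin at the centre of its underside
- jar_white: sealed jar of settled soil with a white lid, 90 mm diameter, 135 mm tall, on the table; bystander; origin at the centre of its underside
- jar_clip: sealed jar of settled soil with a clip-top lid and orange gasket, 84 mm diameter, 125 mm tall, on the table; bystander; origin at the centre of its underside
- cup: white plastic cup, 68 mm diameter, 85 mm tall; bystander; origin at the centre of its underside
- lid: loose green jar lid, 60 mm diameter, 14 mm tall, lying on the station's base plate; bystander; origin at the centre of its underside
- marker: blue marker pen, 150 mm long, 15 mm thick, lying on the table; bystander; origin under its middle

How it is judged:
By the outcome, as a careful person would: the job done as asked, in the order asked, and still so for the second after the job is handed in, while the arm keeps its last pose, push and grip.
It also fails if it takes over 48 s, if anything falls off the work surface, if the arm or the gripper's body presses on something with over 40 N, if the wrist force passes 120 N, or if a joint passes its speed limit or range.

## Robot

A 7-joint arm with a two-finger parallel gripper is mounted at the origin on the work surface. World frame = base frame: x ahead of the robot, y to its left, z up, the work surface at z = 0. Lengths are in m, angles in rad, forces in N, time in s.
With the tool pointing down it reaches from about 0.4 to 0.85 m from the base axis. Payload 10.4 kg.
Tool frame: the origin (TCP) lies on the centre line of the jaws, within the pads' length; the fingertips stand 11 mm ahead of it and the grasp point (between the pads) lies 8 mm behind it (robot.finger_overhang is the distance from the TCP to the fingertips, in m); z points along the fingers, y is the line along which they close (so a half turn about z gives the same grasp; the last joint's range is limited). The gripper opens to 87 mm and grips with 3 to 60 N. Pads are 19 mm wide; open, the fingers measure 117 mm over their backs; the gripper's body (75 mm by 190 mm) begins 51 mm behind the grasp point.
Start: joints at [-1.352, 0.332, -0.065, 1.46, 0.022, 1.35, -0.088], TCP at [0.15, 0.607, 0.203] pointing down, gripper open.
Joint ranges: [-2.6, 2.6], [-0.5, 2.12], [-1.47, 1.34], [0.16, 2.42], [-1.27, 4.41], [0.06, 2.06], [-2.6, 2.6]. Speed limits (rad/s): [2.22, 2.22, 2.79, 2.79, 3.14, 3.14, 3.14].

## Interface

Orientations are given as a unit quaternion [w, x, y, z].
In Python, from bench import robot, cams, ticket gives the robot as it stands.
- The arm moves only by the shell command python3 -m creep 'ROWS' [FORCE]. ROWS is JSON, a list of rows, each a list of 7 numbers: the closure, from 0 (fully open) to 1 (shut), then the shift along the world's x, y, z in m, then the turn, a rotation vector about the world's x, y, z in rad. A call has exactly 5 rows; each row shifts and turns the commanded pose from where the row before left it; what a row does not reach is not made up. A row lasts 1/8 s, in which the tool goes at most 62.5 mm and 10.7 degrees, less where a joint would pass 70% of its speed; a pose out of reach is approached as far as the arm can. A call with a gripper value outside its range is refused whole. The fingers move at their own pace and stop on an object; FORCE is the grip in N (left out, the last holds). Time passes only in rows, so rows that do not move let the fingers close, or fill a call up. It gives the time, the measured TCP pose, the force, the opening and the grip force at its end, in the units of the state.
- robot.get_obs(): the state, without advancing time (a new reading comes with each control period).
- cams.snapshot(name): name is "scene" or "top"; returns (picture, depth): 480x640x3 uint8, blue, green, red; 480x640 float32, m along the optical axis (not along the pixel's ray), 0 where there is no reading.
- cams.camera_params(name): a dict with "mtx" (3x3 intrinsics, pixels), "extrinsics" (4x4, takes a point from camera to world coordinates). Camera axes: x right, y up, looking along -z (the intrinsics and any distortion apply to the point x, -y, -z); pixel columns grow to the right and rows downward; lengths in m; the calibration is good to about 2 mm. A picture is of the moment at which its call begins. camera_params takes no time and is no camera call.
- ticket.job_done(): hands the job in; it is judged then, once.
Trained networks look in the newest picture that a camera, given by its name, has taken for a name from the list of things; names that differ only in an ending like _2 or _b are one class to them, and where a whole thing is asked for, a point or a joint stands for the part that bears it (a point fixed in the world has none). Each returns a list of dicts, best first, with "confidence" (0 to 1); they miss things now and then, are a little off and sometimes report something else, mostly with a low value. They report only what shows in the picture. A call takes as long as a camera call.
- cams.recognise(camera, label): "location" ([x, y, z] in m, in the coordinates of the camera as it stood for that picture, good to about 4 mm: the middle of the surface that is visible of it).
The state is a dict: "t": time; "qpos": joint angles; "joint_velocities": joint speeds; "joint_efforts": joint torques, N m; "tcp_pos": TCP position; "tcp_rot": TCP orientation; "ft_force": force on the tool from outside, world axes, zero at the start; "torque": the same for the moment, N m; "grip_width": opening from 0.0 (shut) to 1.0 (fully open); "grip_force": force on a finger pad.
Only numpy, scipy, OpenCV 4.12 (cv2) and the standard library are available. Lean on these libraries where they do the work, as an engineer would, in place of code of your own. Each camera call takes 0.05 s, during which the arm holds its last target. There are 200 camera calls.

## Working session

There is one attempt and no reset: what is moved stays moved. The work goes in short steps, Python scripts to look and compute and a shell command to move; the robot and the scene stay as the last step left them, time stands still between calls to the robot, and variables do not carry over. Pictures are saved under pics/ and viewed, at most 10 in all, crops included, and the job is handed in when it is done.

```bash
mkdir -p pics
cat > h.py <<'E'
import numpy as np, cv2
from bench import robot, cams, ticket
def w(cam,p):
    E=np.array(cams.camera_params(cam)["extrinsics"]); return (E@np.r_[p,1])[:3]
def px(cam,P):
    c=cams.camera_params(cam);E=np.linalg.inv(np.array(c["extrinsics"]));q=(E@np.r_[P,1])[:3];q=np.array(c["mtx"])@(q*[1,-1,-1]);return q[:2]/q[2]
def back(cam,u,v,d):
    c=cams.camera_params(cam);K=np.array(c["mtx"]);r=np.linalg.inv(K)@[u,v,1]*d
    return w(cam,r*[1,-1,-1])
def ray(cam,u,v):
    o=w(cam,np.zeros(3));d=back(cam,u,v,1)-o;return o,d/np.linalg.norm(d)
def tri(rs):
    A=np.zeros((3,3));b=np.zeros(3)
    for o,d in rs:
        M=np.eye(3)-np.outer(d,d);A+=M;b+=M@o
    return np.linalg.solve(A,b)
E
python3 - <<'E'
from h import *
np.set_printoptions(precision=4,suppress=True)
for c in("scene","top"):
    im,d=cams.snapshot(c);cv2.imwrite(f"pics/{c}0.png",im);np.save(f"pics/{c}0.npy",d)
    print(c,w(c,np.zeros(3)),cams.camera_params(c)["mtx"][0][0])
    for n in("sash_handle","grip","lock","mark","pointer","station","jar_in"):
        for r in cams.recognise(c,n)[:2]:
            P=w(c,r["location"]);print(n,round(r["confidence"],2),P,px(c,P))
o=robot.get_obs();print(o["t"],o["tcp_pos"],o["tcp_rot"])
E
```

```text
scene [1.4084 0.0019 0.9304] 506.35192991527094
sash_handle 0.6 [0.5754 0.0469 0.0686] [337.9054 261.3817]
sash_handle 0.57 [0.5263 0.1554 0.2122] [385.9698 199.7978]
grip 0.66 [ 0.5471 -0.03    0.1308] [304.4527 234.7793]
lock 0.42 [ 0.5772 -0.0873  0.1785] [277.7743 228.8788]
lock 0.3 [0.5768 0.0452 0.0715] [337.1972 261.0069]
mark 0.59 [0.5806 0.0657 0.134 ] [346.5526 242.7708]
pointer 0.89 [ 0.5481 -0.0298  0.1279] [304.5937 235.9916]
station 0.84 [0.5772 0.0478 0.0713] [338.3031 261.1373]
top [ 0.2909 -0.0158  1.6212] 592.5783292962968
sash_handle 0.69 [0.5084 0.1494 0.2226] [257.3147 277.5341]
grip 0.96 [ 0.5359 -0.0229  0.1299] [329.3732 272.7731]
pointer 0.66 [ 0.5356 -0.0193  0.1275] [327.9568 273.0467]
station 0.94 [0.5378 0.0088 0.0093] [317.6075 279.1597]
0.8 [0.1496 0.6069 0.2031] [-0.      0.1206  0.9927  0.0001]
```

View pics/scene0.png

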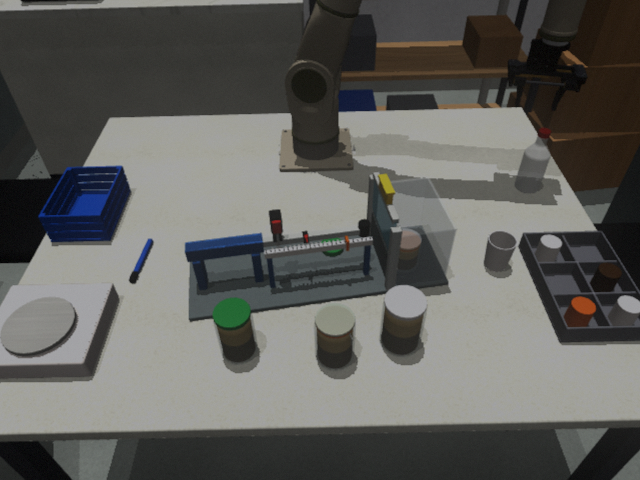

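View pics/top0.png

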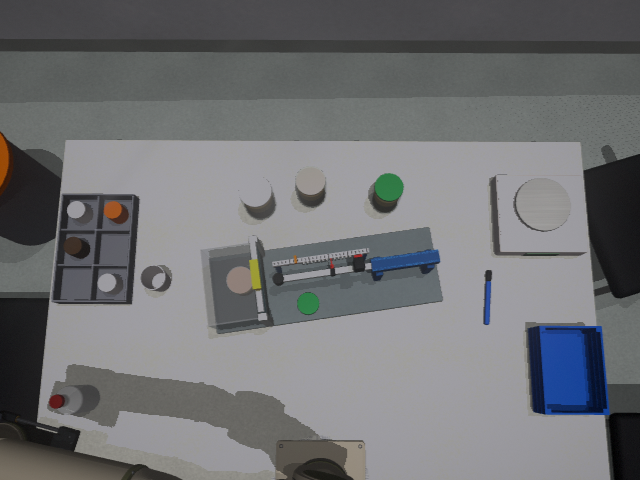

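The scene view shows the yellow handle at (387,188), the black grip with red button at (277,225), the red pointer at (305,237) and the orange index at (347,242). In the top view these are at (255,275), (359,262), (332,268) and (295,260). The station is yawed by about +7°. Next I'll segment these by colour and triangulate.

```bash
cat >> h.py <<'E'
HS={"yellow":((22,120,90),(34,255,255)),"red":((174,120,60),(4,255,255)),"orange":((6,140,120),(16,255,255)),"blue":((105,120,50),(125,255,255))}
def seg(im,col,box):
    hsv=cv2.cvtColor(im,cv2.COLOR_BGR2HSV);lo,hi=map(np.array,HS[col])
    if lo[0]>hi[0]: m=cv2.inRange(hsv,lo,np.array([180,*hi[1:]]).astype(int))|cv2.inRange(hsv,np.array([0,*lo[1:]]),hi)
    else: m=cv2.inRange(hsv,lo,hi)
    z=np.zeros_like(m);u0,v0,u1,v1=box;z[v0:v1,u0:u1]=m[v0:v1,u0:u1];return z
def blobs(im,d,cam,col,box):
    n,l,s,c=cv2.connectedComponentsWithStats(seg(im,col,box))
    for i in range(1,n):
        if s[i,4]<4: continue
        v,u=np.nonzero((l==i)&(d>0))
        P=np.array([back(cam,a,b,d[b,a]) for a,b in zip(u,v)])
        print(cam,col,"px",c[i].round(1),"n",s[i,4],"box",s[i,:4],"med",np.median(P,0),"min",np.percentile(P,5,axis=0),"max",np.percentile(P,95,axis=0))
E
python3 - <<'E'
from h import *
np.set_printoptions(precision=4,suppress=True)
B={"scene":{"yellow":(370,170,400,210),"red":(265,205,320,250),"orange":(335,230,360,255)},
"top":{"yellow":(245,255,265,295),"red":(320,250,370,280),"orange":(285,250,305,270),"blue":(368,245,442,275)}}
for c in B:
    im=cv2.imread(f"pics/{c}0.png");d=np.load(f"pics/{c}0.npy")
    for k,b in B[c].items(): blobs(im,d,c,k,b)
m=seg(cv2.imread("pics/top0.png"),"blue",B["top"]["blue"])
print(cv2.minAreaRect(np.argwhere(m)[:,::-1].astype(np.float32)))
t=cv2.imread("pics/top0.png")[230:330,200:450];s=cv2.imread("pics/scene0.png")[165:305,180:460]
t=cv2.resize(t,(700,280),interpolation=cv2.INTER_CUBIC);s=cv2.resize(s,(640,320),interpolation=cv2.INTER_CUBIC)
cv2.imwrite("pics/c1.png",np.vstack([t,np.pad(s,((0,0),(0,60),(0,0)))]))
E
```

```text
scene yellow px [386.1 183.6] n 190 box [379 174  16  20] med [0.517  0.1535 0.2515] min [0.4848 0.1435 0.2488] max [0.5487 0.164  0.2534]
scene red px [275.6 221.5] n 35 box [271 220  10   4] med [ 0.5714 -0.0906  0.1961] min [ 0.5674 -0.0998  0.191 ] max [ 0.5769 -0.0815  0.1986]
scene red px [305.9 237. ] n 24 box [304 234   4   8] med [ 0.556  -0.0263  0.1361] min [ 0.5502 -0.031   0.1197] max [ 0.57   -0.0239  0.1375]
scene orange px [346.8 238.6] n 13 box [346 236   3   6] med [0.5727 0.0667 0.1405] min [0.5653 0.0647 0.1367] max [0.5818 0.0689 0.1428]
top yellow px [254.8 273.9] n 247 box [249 259  12  30] med [0.5128 0.1521 0.2493] min [0.4819 0.142  0.2446] max [0.5437 0.1625 0.2548]
top red px [357.4 255.5] n 22 box [354 254   8   4] med [ 0.5679 -0.0913  0.195 ] min [ 0.5647 -0.0997  0.1919] max [ 0.5723 -0.0828  0.2001]
top red px [331.3 264.3] n 23 box [330 258   4  11] med [ 0.5557 -0.027   0.1336] min [ 0.5477 -0.0321  0.1263] max [ 0.5718 -0.0244  0.1423]
top orange px [294.9 259.1] n 14 box [294 256   3   7] med [0.569  0.0649 0.138 ] min [0.5614 0.062  0.1336] max [0.578  0.0675 0.1431]
top blue px [404.6 260. ] n 872 box [371 250  69  22] med [ 0.5688 -0.2149  0.136 ] min [ 0.5479 -0.2924  0.1297] max [ 0.5894 -0.1387  0.1415]
top blue px [430.1 265.9] n 22 box [427 264   7   4] med [ 0.5585 -0.2839  0.1065] min [ 0.5556 -0.2919  0.1026] max [ 0.562  -0.2764  0.1114]
top blue px [379. 273.] n 21 box [376 272   7   3] med [ 0.5396 -0.1518  0.105 ] min [ 0.5372 -0.1594  0.1014] max [ 0.5429 -0.1435  0.1091]
((405.1261901855469, 261.77679443359375), (17.9299373626709, 68.14542388916016), 82.1847152709961)
```

View pics/c1.png

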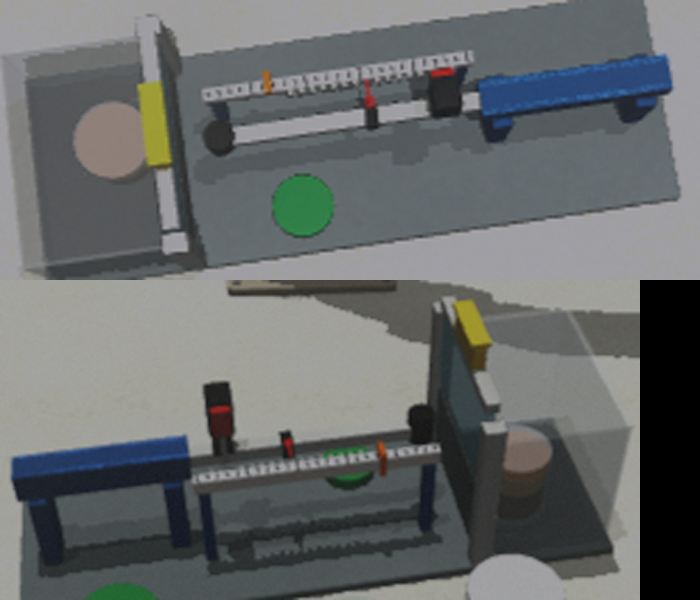

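Crops confirm the layout, with the arm axis clear. Estimates:

| Quantity | Value |
|---|---|
| Yaw | about 7.9–8.4° |
| Handle | (0.514, 0.153) |
| Handle lip top | z ≈ 0.25, so the sash stands ~13 mm up |
| Grip | (0.551, -0.093) |
| Pointer to mark | ≈ 90 mm |

Now approaching the handle from above.

```bash
python3 -m creep '[[0,0.02,-0.025,0.03,0,0,0.076],[0,0.024,-0.03,0.03,0,0,0.076],[0,0.024,-0.03,0.03,0,0,0.076],[0,0.024,-0.03,0.02,0,0,0.076],[0,0.024,-0.03,0.01,0,0,0.075]]' 30
python3 -m creep '[[0,0.025,-0.032,0,0,0,0],[0,0.025,-0.032,0,0,0,0],[0,0.025,-0.032,0,0,0,0],[0,0.025,-0.032,0,0,0,0],[0,0.025,-0.032,0,0,0,0]]'
python3 -m creep '[[0,0.025,-0.030,0,0,0,0],[0,0.025,-0.030,0,0,0,0],[0,0.025,-0.030,0,0,0,0],[0,0.025,-0.030,0,0,0,0],[0,0.024,-0.029,0,0,0,0]]'
python3 - <<'E'
from h import *
print(robot.get_obs()["tcp_rot"],robot.get_obs()["qpos"])
E
```

```text
t: 1.42
tcp_pos: [0.2665, 0.4611, 0.3246]
tcp_rot: [0.0, -0.07, 0.998, 0.001]
ft_force: [-0.3, 0.3, -0.6]
grip_width: 1.003
grip_force: 0.0
t: 2.05
tcp_pos: [0.3914, 0.3007, 0.3233]
tcp_rot: [0.0, -0.069, 0.998, 0.0]
ft_force: [1.1, 0.5, 0.3]
grip_width: 1.001
grip_force: 0.0
t: 2.68
tcp_pos: [0.5154, 0.1517, 0.3233]
tcp_rot: [0.0, -0.069, 0.998, 0.0]
ft_force: [-0.2, 0.4, -0.3]
grip_width: 0.997
grip_force: 0.0
[ 2.15240933e-04 -6.85353009e-02  9.97648657e-01  1.51367525e-04] [-0.71674421  0.09207475  0.37733323  1.50769508 -0.03406767  1.54778446
  1.3678791 ]
```

```bash
python3 -m creep '[[0,-0.001,0.001,-0.03,0,0,0],[0,0,0,-0.03,0,0,0],[0,0,0,-0.025,0,0,0],[0,0,0,-0.015,0,0,0],[0,0,0,0,0,0,0]]'
python3 - <<'E'
from h import *
im,d=cams.snapshot("scene");cv2.imwrite("pics/a.png",cv2.resize(im[60:300,240:560],(800,600)))
E
```

```text
t: 3.3
tcp_pos: [0.5133, 0.1538, 0.2226]
tcp_rot: [-0.001, -0.069, 0.998, -0.0]
ft_force: [0.9, 0.5, -0.0]
grip_width: 1.0
grip_force: 0.0
```

View pics/a.png

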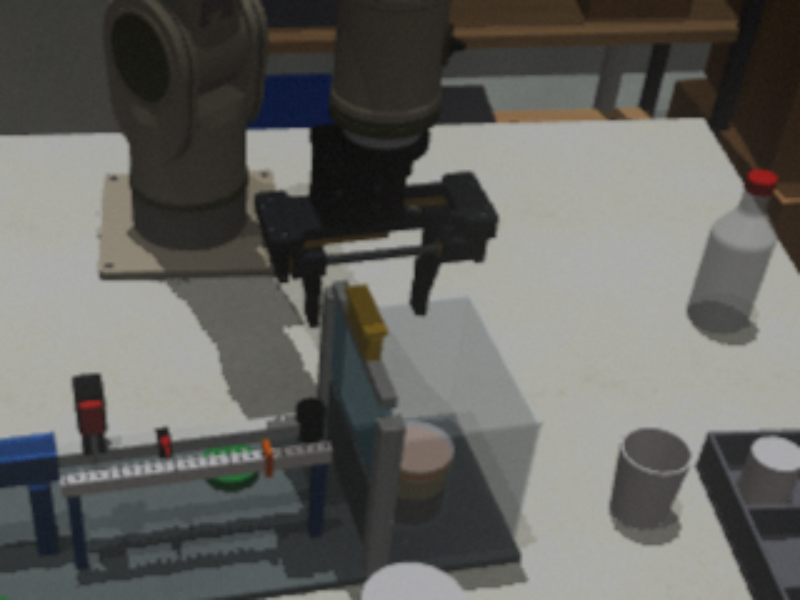

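The fingers straddle the yellow handle, at about (365,320) in the crop, on both sides. Closing now.

```bash
python3 -m creep '[[0.6,0,0,0,0,0,0],[1,0,0,0,0,0,0],[1,0,0,0,0,0,0],[1,0,0,0,0,0,0],[1,0,0,0,0,0,0]]' 30
python3 -m creep '[[1,0,0,0.005,0,0,0],[1,0,0,0.01,0,0,0],[1,0,0,0.01,0,0,0],[1,0,0,0.01,0,0,0],[1,0,0,0.005,0,0,0]]'
```

```text
t: 3.98
tcp_pos: [0.5136, 0.1539, 0.2231]
tcp_rot: [-0.0, -0.069, 0.998, 0.0]
ft_force: [-0.9, 0.2, -0.8]
grip_width: 0.514
grip_force: 0.0
t: 4.6
tcp_pos: [0.5139, 0.1539, 0.264]
tcp_rot: [0.0, -0.069, 0.998, 0.0]
ft_force: [0.0, -0.1, 0.1]
grip_width: 0.018
grip_force: 0.0
```

The fingers close slowly, so they came up empty and shut above the lip. I'll reopen, go back down, and wait for a proper close.

```bash
python3 -m creep '[[0,0,0,0.02,0,0,0],[0,0,0,0,0,0,0],[0,0,0,0,0,0,0],[0,0,0,0,0,0,0],[0,0,0,0,0,0,0]]' 30
python3 - <<'E'
from h import *
np.set_printoptions(precision=4,suppress=True)
im,d=cams.snapshot("scene");blobs(im,d,"scene","yellow",(370,170,400,215))
E
python3 -m creep '[[0,0,0,0,0,0,0],[0,0,0,0,0,0,0],[0.3,0,0,-0.02,0,0,0],[0.5,0,0,-0.02,0,0,0],[0.5,0,0,-0.02,0,0,0]]' 30
```

```text
t: 5.22
tcp_pos: [0.5135, 0.1538, 0.2826]
tcp_rot: [-0.0, -0.069, 0.998, -0.0]
ft_force: [0.4, -0.3, -0.7]
grip_width: 0.506
grip_force: 0.0
scene yellow px [389.5 190.3] n 33 box [385 188  10   5] med [0.5426 0.1582 0.2512] min [0.535  0.1503 0.2489] max [0.549  0.1657 0.2539]
t: 5.9
tcp_pos: [0.5136, 0.1539, 0.2225]
tcp_rot: [0.0, -0.069, 0.998, 0.0]
ft_force: [0.0, 0.0, 0.2]
grip_width: 0.607
grip_force: 0.0
```

```bash
python3 -m creep '[[1,0,0,0,0,0,0],[1,0,0,0,0,0,0],[1,0,0,0,0,0,0],[1,0,0,0,0,0,0],[1,0,0,0,0,0,0]]' 30
```

```text
t: 6.52
tcp_pos: [0.514, 0.154, 0.2238]
tcp_rot: [0.001, -0.069, 0.998, 0.0]
ft_force: [-0.1, 0.2, 3.6]
grip_width: 0.225
grip_force: 30.0
```

The opening is 19.6 mm, so the pads are on the 20 mm lip rather than the bar. I'll reopen slightly and go 11 mm lower.

```bash
python3 -m creep '[[0.5,0,0,0,0,0,0],[0.5,0,0,0,0,0,0],[0.5,0,0,-0.006,0,0,0],[0.5,0,0,-0.005,0,0,0],[1,0,0,0,0,0,0]]' 40
python3 -m creep '[[1,0,0,0,0,0,0],[1,0,0,0,0,0,0],[1,0,0,0,0,0,0],[1,0,0,0,0,0,0],[1,0,0,0,0,0,0]]'
```

```text
t: 7.15
tcp_pos: [0.5133, 0.1537, 0.2114]
tcp_rot: [-0.001, -0.069, 0.998, -0.0]
ft_force: [0.4, -0.2, 0.3]
grip_width: 0.447
grip_force: 0.0
t: 7.78
tcp_pos: [0.5137, 0.154, 0.2122]
tcp_rot: [0.0, -0.069, 0.998, 0.0]
ft_force: [-0.7, 0.7, 1.2]
grip_width: 0.215
grip_force: 40.0
```

```bash
python3 -m creep '[[1,0,0,0.003,0,0,0],[1,0,0,0.006,0,0,0],[1,0,0,0.006,0,0,0],[1,0,0,0.005,0,0,0],[1,0,0,0,0,0,0]]'
python3 - <<'E'
from h import *
np.set_printoptions(precision=4,suppress=True)
im,d=cams.snapshot("scene");blobs(im,d,"scene","yellow",(360,150,410,215))
E
```

```text
t: 8.4
tcp_pos: [0.5137, 0.154, 0.2325]
tcp_rot: [0.0, -0.069, 0.998, 0.0]
ft_force: [1.4, 2.6, -1.8]
grip_width: 0.218
grip_force: 40.0
scene yellow px [391.2 184.1] n 20 box [387 183   9   3] med [0.5463 0.1592 0.2712] min [0.5428 0.1524 0.27  ] max [0.5504 0.1676 0.274 ]
```

The sash follows: the lip top has gone from .251 to .271. Continuing to the stop.

```bash
python3 -m creep '[[1,0,0,0.01,0,0,0],[1,0,0,0.013,0,0,0],[1,0,0,0.013,0,0,0],[1,0,0,0.01,0,0,0],[1,0,0,0.004,0,0,0]]'
python3 -m creep '[[1,0,0,0.002,0,0,0],[1,0,0,0.002,0,0,0],[1,0,0,0.002,0,0,0],[1,0,0,0.001,0,0,0],[1,0,0,0,0,0,0]]'
```

```text
t: 9.07
tcp_pos: [0.5136, 0.1539, 0.2822]
tcp_rot: [-0.0, -0.069, 0.998, 0.0]
ft_force: [4.2, 3.0, -9.3]
grip_width: 0.223
grip_force: 40.0
t: 9.7
tcp_pos: [0.5136, 0.1539, 0.289]
tcp_rot: [-0.0, -0.069, 0.998, 0.0]
ft_force: [3.8, 3.5, -7.4]
grip_width: 0.223
grip_force: 40.0
```

```bash
python3 -m creep '[[1,0,0,0.002,0,0,0],[1,0,0,0.002,0,0,0],[1,0,0,0.002,0,0,0],[1,0,0,0.002,0,0,0],[1,0,0,0,0,0,0]]'
python3 - <<'E'
from h import *
np.set_printoptions(precision=4,suppress=True)
im,d=cams.snapshot("scene");blobs(im,d,"scene","yellow",(360,120,420,215))
E
```

```text
t: 10.32
tcp_pos: [0.5128, 0.1537, 0.2906]
tcp_rot: [-0.003, -0.069, 0.998, -0.002]
ft_force: [18.5, 7.5, -50.0]
grip_width: 0.224
grip_force: 40.0
scene yellow px [393.6 161.3] n 15 box [390 160   8   4] med [0.5459 0.1617 0.329 ] min [0.538  0.1521 0.3266] max [0.5507 0.1661 0.33  ]
```

The stop is reached: -50 N with the lip top at .329. Unloading, releasing and going up.

```bash
python3 -m creep '[[1,0,0,-0.004,0,0,0],[0.4,0,0,-0.002,0,0,0],[0.4,0,0,0,0,0,0],[0.4,0,0,0,0,0,0],[0.4,0,0,0,0,0,0]]'
python3 -m creep '[[0.4,0,0,0,0,0,0],[0.2,0,0,0,0,0,0],[0.2,0,0,0.02,0,0,0],[0.2,0,0,0.02,0,0,0],[0.2,0,0,0.02,0,0,0]]'
```

```text
t: 11.0
tcp_pos: [0.5138, 0.1537, 0.2917]
tcp_rot: [0.0, -0.068, 0.998, 0.0]
ft_force: [-0.2, -0.1, -0.1]
grip_width: 0.56
grip_force: 0.0
t: 11.62
tcp_pos: [0.5136, 0.1538, 0.3517]
tcp_rot: [-0.0, -0.069, 0.998, 0.0]
ft_force: [-0.1, -0.0, 0.7]
grip_width: 0.794
grip_force: 0.0
```

```bash
python3 -m creep '[[0.2,0.002,-0.015,0.012,0,0,0],[0.2,0.004,-0.025,0,0,0,-0.12],[0.2,0.004,-0.025,0,0,0,-0.157],[0.2,0.004,-0.025,0,0,0,-0.157],[0.2,0.004,-0.025,0,0,0,-0.157]]'
python3 -m creep '[[0.2,0.004,-0.025,0,0,0,-0.157],[0.2,0.004,-0.025,0,0,0,-0.157],[0.2,0.004,-0.025,0,0,0,-0.157],[0.2,0.004,-0.025,0,0,0,-0.157],[0.2,0.004,-0.025,-0.02,0,0,-0.157]]'
python3 -m creep '[[0.2,0,-0.007,-0.02,0,0,-0.157],[0.2,0,0,-0.02,0,0,-0.038],[0.2,0,0,-0.02,0,0,0],[0.2,0,0,0,0,0,0],[0.2,0,0,0,0,0,0]]'
python3 - <<'E'
from h import *
np.set_printoptions(precision=4,suppress=True)
print(robot.get_obs()["qpos"])
for c in("scene","top"):
    im,d=cams.snapshot(c);cv2.imwrite(f"pics/{c}2.png",im)
    if c=="scene":
        blobs(im,d,c,"red",(265,205,320,250));blobs(im,d,c,"orange",(335,230,360,255));blobs(im,d,c,"yellow",(360,120,420,215))
        cv2.imwrite("pics/b.png",cv2.resize(im[60:300,180:500],(800,600)))
    else:
        blobs(im,d,c,"yellow",(235,245,275,300))
E
```

```text
t: 12.25
tcp_pos: [0.5316, 0.0367, 0.3629]
tcp_rot: [-0.0, 0.228, 0.974, -0.0]
ft_force: [0.8, 0.8, 0.4]
grip_width: 0.802
grip_force: 0.0
t: 12.88
tcp_pos: [0.5519, -0.0884, 0.3438]
tcp_rot: [0.001, 0.583, 0.812, 0.001]
ft_force: [0.4, 0.7, -0.3]
grip_width: 0.799
grip_force: 0.0
t: 13.5
tcp_pos: [0.5517, -0.0938, 0.2839]
tcp_rot: [0.0, 0.657, 0.754, 0.0]
ft_force: [-0.3, 1.1, 0.3]
grip_width: 0.8
grip_force: 0.0
[-0.4976  0.1658  0.6726  1.5388 -0.1036  1.4723  0.3149]
scene red px [275.3 221.4] n 22 box [272 220   8   4] med [ 0.5723 -0.092   0.1967] min [ 0.5659 -0.099   0.1929] max [ 0.5759 -0.0836  0.1989]
scene red px [305.4 236.2] n 5 box [305 235   2   3] med [ 0.5576 -0.0285  0.1364] min [ 0.5507 -0.0287  0.1326] max [ 0.5605 -0.0262  0.1366]
scene orange px [346.5 238.3] n 15 box [345 236   4   6] med [0.5729 0.0666 0.1404] min [0.5638 0.0631 0.1377] max [0.5802 0.0689 0.142 ]
scene yellow px [388.8 154.2] n 190 box [381 145  17  19] med [0.5186 0.1531 0.3286] min [0.4856 0.1431 0.3256] max [0.5488 0.1646 0.3304]
top yellow px [250.6 268.3] n 279 box [245 253  12  32] med [0.5132 0.1526 0.327 ] min [0.4821 0.1421 0.3227] max [0.5446 0.1629 0.3312]
```

View pics/b.png

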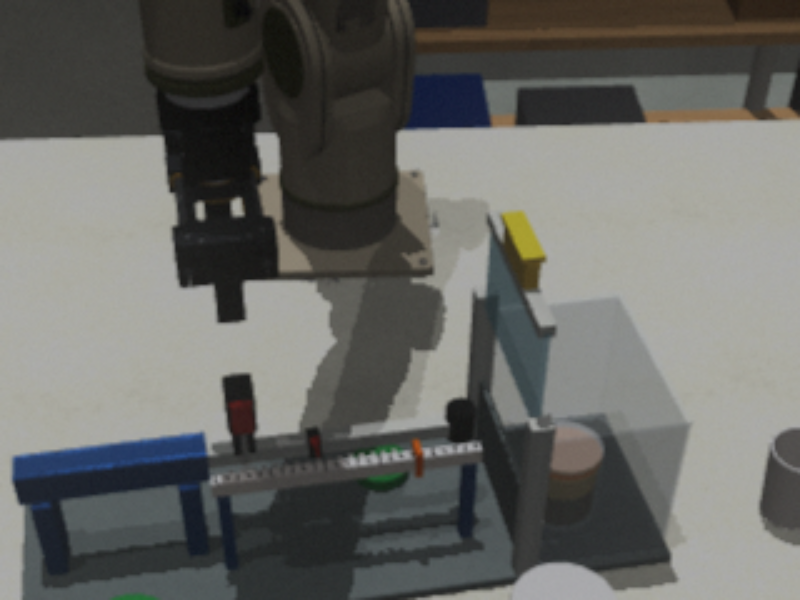

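The sash stays up, with the yellow handle at (525,240) in the crop. The gripper is above the grip at (238,400). Descending and pinching.

```bash
python3 -m creep '[[0.2,0,0,-0.03,0,0,0],[0.2,0,0,-0.03,0,0,0],[0.2,0,0,-0.03,0,0,0],[0.2,0,0,-0.015,0,0,0],[0.2,0,0,-0.008,0,0,0]]' 30
python3 -m creep '[[0.5,0,0,0,0,0,0],[0.7,0,0,0,0,0,0],[0.7,0,0,0,0,0,0],[0.8,0,0,0,0,0,0],[0.8,0,0,0,0,0,0]]' 30
python3 -m creep '[[1,0,0,0,0,0,0],[1,0,0,0,0,0,0],[1,0,0,0,0,0,0],[1,0,0,0,0,0,0],[1,0,0,0,0,0,0]]' 30
```

```text
t: 14.22
tcp_pos: [0.5519, -0.0932, 0.1701]
tcp_rot: [0.0, 0.657, 0.754, 0.0]
ft_force: [-0.2, -0.5, 0.7]
grip_width: 0.802
grip_force: 0.0
t: 14.85
tcp_pos: [0.5522, -0.0932, 0.1707]
tcp_rot: [0.001, 0.657, 0.754, 0.001]
ft_force: [1.3, -0.1, 0.1]
grip_width: 0.362
grip_force: 30.0
t: 15.48
tcp_pos: [0.5522, -0.0932, 0.1707]
tcp_rot: [0.001, 0.657, 0.754, 0.001]
ft_force: [1.8, -1.2, 6.1]
grip_width: 0.355
grip_force: 30.0
```

Opening is 31 mm, so the button is in. Drawing out 75 mm along station +y, then I'll measure.

```bash
python3 -m creep '[[1,-0.001,0.008,0,0,0,0],[1,-0.0021,0.015,0,0,0,0],[1,-0.0027,0.02,0,0,0,0],[1,-0.0028,0.02,0,0,0,0],[1,-0.0015,0.011,0,0,0,0]]'
python3 -m creep '[[1,0,0,0,0,0,0],[1,0,0,0,0,0,0],[1,0,0,0,0,0,0],[1,0,0,0,0,0,0],[1,0,0,0,0,0,0]]'
python3 - <<'E'
from h import *
np.set_printoptions(precision=4,suppress=True)
for c,b in(("scene",(290,215,370,265)),("top",(280,240,330,285))):
    im,d=cams.snapshot(c);cv2.imwrite(f"pics/{c}3.png",im)
    blobs(im,d,c,"red",b);blobs(im,d,c,"orange",b)
    b=(b[0],b[1],b[2],b[3]);cr=im[b[1]:b[3],b[0]:b[2]];cv2.imwrite(f"pics/{c}3c.png",cv2.resize(cr,(640,int(640*cr.shape[0]/cr.shape[1])),interpolation=cv2.INTER_NEAREST)[:600])
E
python3 -c "
import cv2,numpy as np
a,b=cv2.imread('pics/scene3c.png'),cv2.imread('pics/top3c.png')
cv2.imwrite('pics/c3.png',np.hstack([cv2.resize(a,(400,250)),cv2.resize(b,(400,360))[:250]]) if 0 else np.hstack([np.pad(cv2.resize(a,(400,250)),((0,110),(0,0),(0,0))),cv2.resize(b,(400,360))]))"
```

```text
t: 16.1
tcp_pos: [0.541, -0.0191, 0.1706]
tcp_rot: [0.0, 0.657, 0.754, -0.001]
ft_force: [-2.5, -5.4, 9.7]
grip_width: 0.36
grip_force: 30.0
t: 16.73
tcp_pos: [0.5411, -0.0195, 0.1706]
tcp_rot: [-0.0, 0.657, 0.754, -0.0]
ft_force: [-2.9, -1.7, 10.1]
grip_width: 0.364
grip_force: 30.0
scene red px [337.6 232.8] n 5 box [337 232   2   3] med [0.5505 0.0474 0.1371] min [0.5452 0.0454 0.1353] max [0.5545 0.0478 0.1382]
scene orange px [346.8 238.6] n 13 box [346 236   3   6] med [0.5734 0.0668 0.1396] min [0.5622 0.0646 0.1368] max [0.5811 0.0689 0.1419]
top orange px [294.9 258.8] n 15 box [294 255   3   8] med [0.571  0.0648 0.1384] min [0.5615 0.0619 0.1339] max [0.5776 0.0675 0.1429]
```

View pics/c3.png

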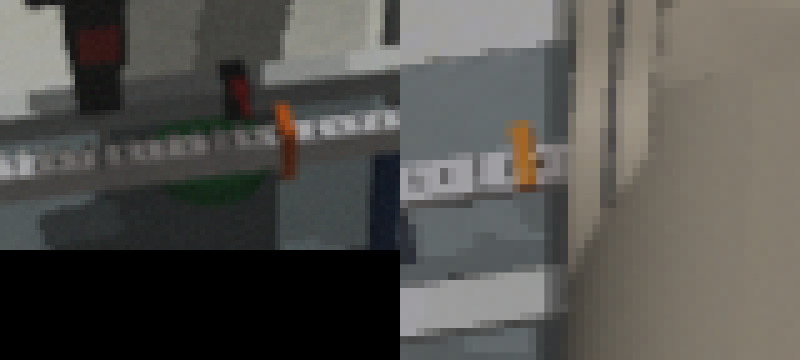

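The scene crop shows the pointer at about (237,95), short of the orange index at (286,140). The arm hides the pointer in the top view. The gap is ~15 mm; I'll refine it with weighted centroids from the first and current pictures.

```bash
cat >> h.py <<'E'
A=np.radians(8.4);U=np.array([-np.sin(A),np.cos(A),0])
def s_of(im,cam,kind,box,z):
    u0,v0,u1,v1=box;c=im[v0:v1,u0:u1].astype(float);b,g,r=c[...,0],c[...,1],c[...,2]
    W=np.clip(r-np.maximum(g,b)*(1.5 if kind=="red" else 1.0)-12,0,None) if kind=="red" else np.clip(r-b*1.0-25,0,None)
    if kind=="orange": W=np.where(g>0.3*r,W,0)
    v,u=np.mgrid[v0:v1,u0:u1];u,v=(W*u).sum()/W.sum(),(W*v).sum()/W.sum()
    o,d=ray(cam,u,v);P=o+d*(z-o[2])/d[2];return (u,v),P@U
E
python3 - <<'E'
from h import *
np.set_printoptions(precision=4,suppress=True)
B={"scene0":((300,230,312,245),(341,232,353,248)),"scene3":((333,228,342,240),(343,232,353,248)),"top0":((327,256,336,269),(290,252,300,266))}
for k,(r,o) in B.items():
    im=cv2.imread(f"pics/{k}.png");c=k[:-1]
    p,s=s_of(im,c,"red",r,.135);q,t=s_of(im,c,"orange",o,.1375)
    print(k,np.round(p,2),np.round(q,2),"gap mm",1e3*(t-s),"remaining",1e3*(t-s)-(74.5 if k[-1]=="0" else 0))
E
```

```text
scene0 [305.9  236.96] [346.58 239.36] gap mm 89.6010474888754 remaining 15.101047488875395
scene3 [337.8  233.37] [346.59 239.47] gap mm 15.21623973882557 remaining 15.21623973882557
top0 [331.39 264.5 ] [294.94 258.81] gap mm 89.8870370192399 remaining 15.387037019239898
```

All three agree: 15.2 mm remains.

```bash
python3 -m creep '[[1,-0.0005,0.003,0,0,0,0],[1,-0.001,0.005,0,0,0,0],[1,-0.001,0.005,0,0,0,0],[1,-0.0005,0.0023,0,0,0,0],[1,0,0,0,0,0,0]]'
python3 -m creep '[[1,0,0,0,0,0,0],[1,0,0,0,0,0,0],[1,0,0,0,0,0,0],[1,0,0,0,0,0,0],[1,0,0,0,0,0,0]]'
python3 - <<'E'
from h import *
np.set_printoptions(precision=4,suppress=True)
im,d=cams.snapshot("scene");cv2.imwrite("pics/scene4.png",im)
blobs(im,d,"scene","red",(270,190,370,265));blobs(im,d,"scene","orange",(335,225,360,260));blobs(im,d,"scene","yellow",(360,120,420,215))
cv2.imwrite("pics/d.png",cv2.resize(im[200:265,290:390],(800,520),interpolation=cv2.INTER_CUBIC))
E
```

```text
t: 17.45
tcp_pos: [0.5387, -0.0039, 0.1707]
tcp_rot: [0.0, 0.657, 0.754, 0.0]
ft_force: [0.9, -1.2, 6.0]
grip_width: 0.361
grip_force: 30.0
t: 18.08
tcp_pos: [0.5387, -0.0041, 0.1706]
tcp_rot: [0.0, 0.657, 0.754, 0.0]
ft_force: [-0.0, -1.2, 7.0]
grip_width: 0.354
grip_force: 30.0
scene red px [344.5 232. ] n 6 box [344 231   2   3] med [0.5463 0.0626 0.137 ] min [0.5413 0.0616 0.1321] max [0.5545 0.0643 0.1409]
scene yellow px [388.8 154.2] n 189 box [381 145  17  19] med [0.5188 0.1533 0.3285] min [0.4866 0.1431 0.3255] max [0.5481 0.1644 0.3302]
```

View pics/d.png

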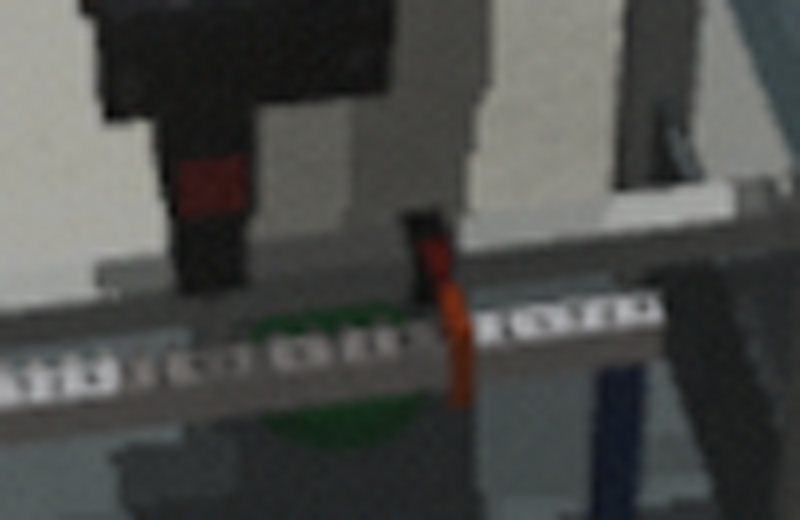

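The crop shows the red pointer at (435,255) in line with the orange clip at (455,310–400), leaving ~0.2 mm along station y. The button is squeezed in (opening 31 mm, 30 N), the sash is up and the index hasn't moved. Handing in.

```bash
python3 -c "
from bench import ticket
print(ticket.job_done())"
```

```text
the job is handed in; nothing more can be done
None
```

I handed the job in at about 18 s: the sash is fully up and stayed there, and the arm is drawn out with the pointer within about 0.5 mm of the index by my measurements. The gripper is still holding the grip with the button squeezed in, and no verdict came back.

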